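Close up the vial heater

TASK

The vial heater is loaded and ready to run: first push the upright hold-down flap over so that it lies flat over the vial caps, then push the open hood over and down until it is fully shut. Work only with the fingertips or the outside of the fingers: pick nothing up, leave the vials sitting in their wells and leave everything else on the bench where it is.

Things in the scene. Friction and masses are not known exactly. Their poses are not given: they have to be found in the camera images.
- heater: Vial heater: white bench instrument fixed to the bench, about 215 mm deep (its x) and 212 mm wide (its y), deck 66 mm high. Origin on the bench under the middle; its z is up, its -x is the front with the sloping control panel, its +x the back, its +y its left side. The aluminium vial block on the deck (centre x = +5 mm, y = 0; 90 x 112 mm) has its top at z = 88 mm; four vials stand in it, caps up to z = 102 mm. A black mains lead lies on the bench behind it.
- hold_down (a joint): Angle of the hold-down flap, rad. 0: folded flat over the vial caps, on its stop. About 1.57: standing upright (it starts within 0.2 of this). Stop at 1.80, leaning out to the left. Stiff hinge: the flap stays where it is left and does not fall (about 1 N at its free edge moves it).
- hold_down_hinge (a point): Middle of the hinge axis of the hold-down flap; the axis runs along the heater's x, at heater x = +5, y = +70, z = 106.5 mm. The flap is an aluminium plate 3 mm thick, 84 mm wide along the axis (64 mm at both ends), reaching 132 mm from the axis; from upright it folds over to the heater's right (its -y), outer face becoming the top face at z = 108 mm (two stiffening ribs, 5 mm wide and 3.5 mm higher, run across it 26 mm either side of its middle). 
- hold_down_edge (a point): Middle of the free edge of the flap, 132 mm from the hinge axis, half-way through the plate; the edge has a 36 mm wide turned-up finger tab, 5 mm high, on the outer face.
- hood (a joint): Angle of the hood, rad. 0: fully shut, down on the deck. Starts open at 1.62 to 1.78 (leaning back a little past upright). Stop at 1.85. Stiff hinge: it stays where it is left (3 to 5 N at its front edge moves it). If the flap is still upright the hood strikes it and cannot shut.
- hood_hinge (a point): Middle of the hood's hinge axis, which runs along the heater's y at the back: heater x = +88, y = 0, z = 75 mm. The hood is a white shell 154 mm long (150 mm from axis to front wall), 184 mm wide and 57 mm deep; shut, its flat outer top is 50 mm above the axis (z = 125 mm). Open, that top is the face turned to the back, and the front wall with a grey 80 mm wide grip lip (reaching 12 mm beyond the wall) is uppermost.
- hood_edge (a point): Middle of the hood's outer front top edge: 150 mm from the axis towards the front and 50 mm above it when the hood is shut; with the hood open it is high up, at the back of the hood.
- sample_0_mid (a point): Half-way up a small capped sample vial, 12 mm across, 34 mm tall, standing loose 20 mm deep in a well of the heater's block; its cap stands 14 mm out of the block. (Which vial is in which well varies.)
- sample_1_mid (a point): Half-way up a small capped sample vial, 12 mm across, 34 mm tall, standing loose 20 mm deep in a well of the heater's block; its cap stands 14 mm out of the block. (Which vial is in which well varies.)
- sample_2_mid (a point): Half-way up a small capped sample vial, 12 mm across, 34 mm tall, standing loose 20 mm deep in a well of the heater's block; its cap stands 14 mm out of the block. (Which vial is in which well varies.)
- sample_3_mid (a point): Half-way up a small capped sample vial, 12 mm across, 34 mm tall, standing loose 20 mm deep in a well of the heater's block; its cap stands 14 mm out of the block. (Which vial is in which well varies.)
- reagent: 100 ml bottle, blue cap, 57 mm across, 111 mm tall, standing to the left of the heater; origin under its base. Loose; a bystander.
- timer: Flat digital timer, 62 x 66 x 16 mm, lying to the right of the heater; origin under its middle. Loose; a bystander.

How it is judged:
By the outcome, as a careful person would: the job done as asked, in the order asked, and still so for the second after the job is handed in, with the robot touching nothing.
It also fails if it takes over 51 s, if anything falls off the work surface, if the arm or the gripper's body presses on something with over 40 N, if the wrist force passes 120 N, or if a joint passes its speed limit or range.

ROBOT

A 6-joint arm with a two-finger parallel gripper is mounted at the origin on a cart in front of the work surface, level with it; the furniture and walls round the work are solid. World frame = base frame: x ahead of the robot, y to its left, z up, the work surface at z = 0. Lengths are in m, angles in rad, forces in N, time in s.
With the tool pointing down it reaches from about 0.275 to 1 m from the base axis. Payload 8.4 kg.
Tool frame: the origin (TCP) lies midway between the tips of the shut fingers; the grasp point (between the pads) lies 19 mm behind it; z points along the fingers, y is the direction in which the jaws open and shut (so a half turn about z gives the same grasp; the last joint's range is limited). The gripper opens to 85 mm and grips with 20 to 120 N. Pads are 22 mm wide; open, the fingers measure 114 mm over their backs; the gripper's body (76 mm by 85 mm) begins 54 mm behind the grasp point. The pads swing forward as they close: fully open they stand 13 mm farther back than shut.
Start: joints at [-1.181, 0.353, 1.633, -0, 1.155, -0.002], TCP at [0.239, -0.578, 0.231] pointing down, gripper open.
Joint ranges: [-2.63, 2.63], [-0.92, 2.1], [0.06, 2.66], [-1.3, 4.44], [0, 2.69], [-3.02, 3.02]. Speed limits (rad/s): [2.22, 2.22, 2.79, 3.14, 3.14, 3.14].

INTERFACE

Orientations are given as a rotation vector (axis times angle).
In Python, from station import r gives the robot as it stands.
- The arm moves only by the tool move_arm, never from a script. Its argument "commands" is a list of rows, each a list of 3 entries, a list of its own where there are three numbers: the shift along the world's x, y, z scaled (see below), then the turn, a rotation vector about the world's x, y, z scaled (see below), then the closure, from 0 (fully open) to 1 (shut). In form: [[[tx, ty, tz], [rx, ry, rz], claw], ...]. A call has 1 to 8 rows; each row shifts and turns the commanded pose from where the row before left it; what a row does not reach is not made up. The controller multiplies each number of a shift by 0.1 m and each number of a turn by pi rad. A row lasts 1/12 s, in which the tool goes at most 41.7 mm and 7.16 degrees, less where a joint would pass 70% of its speed; a pose out of reach is approached as far as the arm can. A call with a number of a shift or a turn outside -1 to 1 is refused whole. A call with a gripper value outside its range is refused whole. The fingers move at their own pace and stop on an object; the grip force is fixed at half the most. Time passes only in rows, so rows that do not move let the fingers close. It gives the time, the measured TCP pose, the force and the opening at its end, in the units of the state.
- r.read_state(): the state, without advancing time (a new reading comes with each control period).
- r.get_image(name): name is "side" or "top" or "wrist"; returns a dict with "pixels" (480x640x3 uint8, red, green, blue), "K" (3x3 intrinsics, pixels), "dist" ([k1, k2, p1, p2, k3] as OpenCV has them; the pictures are not rectified), "xyz" and "rotation" of the camera in the world; the wrist camera has in their place "tool_from_camera" (4x4, takes a point from camera to tool coordinates, whose origin is the TCP and whose axes are the flange's). Camera axes: x right, y up, looking along -z (the intrinsics and any distortion apply to the point x, -y, -z); pixel columns grow to the right and rows downward; lengths in m; the calibration is good to about 2 mm. A picture is of the moment at which its call begins: read the wrist's pose just before it. There is no depth.
- r.finish_job(): hands the job in, once; it reports no verdict.
Trained networks look in the newest picture that a camera, given by its name, has taken for a name from the list of things; names that differ only in an ending like _2 or _b are one class to them, and where a whole thing is asked for, a point or a joint stands for the part that bears it (a point fixed in the world has none). Each returns a list of dicts, best first, with "conf" (0 to 1); they miss things now and then, are a little off and sometimes report something else, mostly with a low value. They report only what shows in the picture. A call takes as long as a camera call.
- r.search_frame(label, camera): "xyz" ([x, y, z] in m, in the coordinates of the camera as it stood for that picture, good to about 4 mm: the middle of the surface that is visible of it).
- r.masks_of(label, camera): "region" (480x640 bool, what is visible of it).
The state is a dict: "time_s": time; "joints": joint angles; "qd": joint speeds; "joint_efforts": joint torques, N m; "tool_pos": TCP position; "tool_rot": TCP orientation; "contact_force": force on the tool from outside, world axes, zero at the start; "moment": the same for the moment, N m; "width": opening from 0.0 (shut) to 1.0 (fully open).
Only numpy, scipy, OpenCV 4.12 (cv2) and the standard library are available. Lean on these libraries where they do the work, as an engineer would, in place of code of your own. Each camera call takes 0.05 s, during which the arm holds its last target.

## Working session

There is one attempt and no reset: what is moved stays moved. The work goes in short steps, Python scripts to look and compute and a tool call to move; the robot and the scene stay as the last step left them, time stands still between calls to the robot, and variables do not carry over. Pictures are saved under pics/ and viewed, and the job is handed in when it is done.

Besides the shell and the picture viewer there is one more tool, called after "Emit:" by a JSON object that holds its "api" and its "payload". move_arm: Moves the arm, as the interface text tells. Its arguments: {"type":"object","properties":{"commands":{"type":"array"}},"required":["commands"]}

```bash
mkdir -p pics; ls; cat > h.py <<'E'
import numpy as np, cv2
from station import r
def snap(c,fn=None):
    im=r.get_image(c)
    if fn: cv2.imwrite('pics/'+fn,im['pixels'][:,:,::-1])
    return im
def R_of(im):
    R=np.array(im['rotation'],float)
    if R.shape!=(3,3): R=cv2.Rodrigues(R.reshape(3))[0]
    return R
def toW(im,p): return R_of(im)@np.array(p)+np.array(im['xyz'])
def proj(im,P):
    R=R_of(im);c=(np.atleast_2d(P)-np.array(im['xyz']))@R
    c=c*[1,-1,-1]
    return cv2.projectPoints(c.astype(float),np.zeros(3),np.zeros(3),np.array(im['K']),np.array(im['dist'],float))[0].reshape(-1,2)
E
python3 - <<'E'
from h import *
for c in ['side','top']:
    im=snap(c,c+'0.png'); print(c,im['xyz'],im['rotation'])
    for n in ['heater','hold_down','hold_down_hinge','hold_down_edge','hood','hood_hinge','hood_edge','sample_0_mid','reagent','timer']:
        for d in r.search_frame(n,c)[:4]:
            print(n,round(d['conf'],2),toW(im,d['xyz']).round(3))
s=r.read_state();print(s)
E
```

```text
pics
side [-0.07062288  1.10356643  0.608799  ] [ 0.31847139 -1.51197587 -2.29823507]
heater 0.61 [ 0.494 -0.062  0.09 ]
hold_down 0.56 [ 0.466 -0.063  0.171]
hold_down_hinge 0.74 [ 0.468 -0.072  0.176]
hold_down_edge 0.57 [ 0.472 -0.062  0.174]
hood 0.95 [ 0.596 -0.078  0.144]
hood 0.3 [ 0.474 -0.065  0.173]
hood_hinge 0.75 [ 0.598 -0.08   0.144]
hood_edge 0.87 [ 0.594 -0.075  0.148]
reagent 0.59 [0.402 0.411 0.068]
timer 0.71 [ 0.467 -0.066  0.172]
timer 0.52 [ 0.315 -0.353  0.013]
timer 0.22 [ 0.594 -0.076  0.147]
top [0.34023697 0.01863209 1.81947232] [ 0.04150186 -0.05388865 -1.55873813]
heater 0.84 [ 0.508 -0.121  0.069]
hold_down_hinge 0.6 [ 0.466 -0.07   0.184]
hold_down_hinge 0.16 [ 0.593 -0.114  0.214]
hold_down_edge 0.86 [ 0.467 -0.07   0.183]
hold_down_edge 0.48 [ 0.595 -0.112  0.212]
hood 0.76 [ 0.598 -0.112  0.214]
hood 0.29 [ 0.323 -0.369  0.016]
hood_hinge 0.66 [ 0.594 -0.113  0.213]
hood_edge 0.67 [ 0.597 -0.108  0.213]
reagent 0.7 [0.418 0.385 0.11 ]
timer 0.65 [ 0.32  -0.371  0.016]
timer 0.45 [0.418 0.388 0.111]
{'time_s': 1.1, 'joints': array([-1.18137814e+00,  3.53013216e-01,  1.63340503e+00,  1.94496757e-05,
        1.15521569e+00, -2.40452648e-03]), 'qd': array([ 0.00038586, -0.00089905,  0.00057334,  0.0006245 , -0.00035795,
        0.00265239]), 'joint_efforts': array([-1.06455682e-03, -6.05196476e+01, -3.42445707e+01,  1.53619535e-04,
        1.18578402e-03,  7.35559155e-06]), 'tool_pos': array([ 0.23867143, -0.57762647,  0.23127055]), 'tool_rot': array([-3.08145540e+00, -6.11523474e-01, -1.49579756e-05]), 'contact_force': array([-0.44522401,  1.16815705,  0.05873139]), 'moment': array([-0.08610047,  0.00722785,  0.00083874]), 'width': 1.0026520039887865}
```

View pics/side0.png

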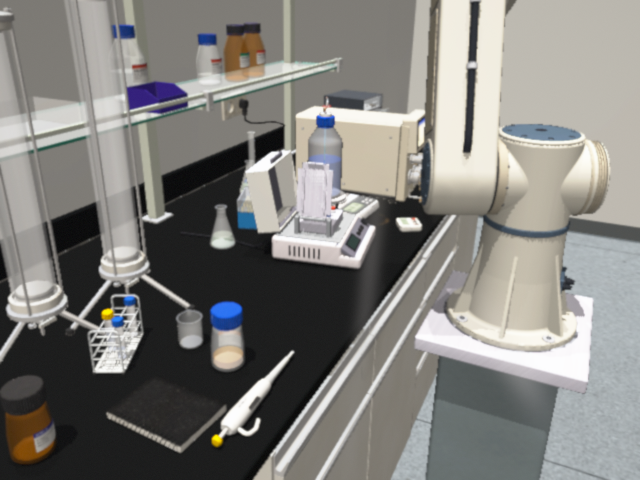

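View pics/top0.png

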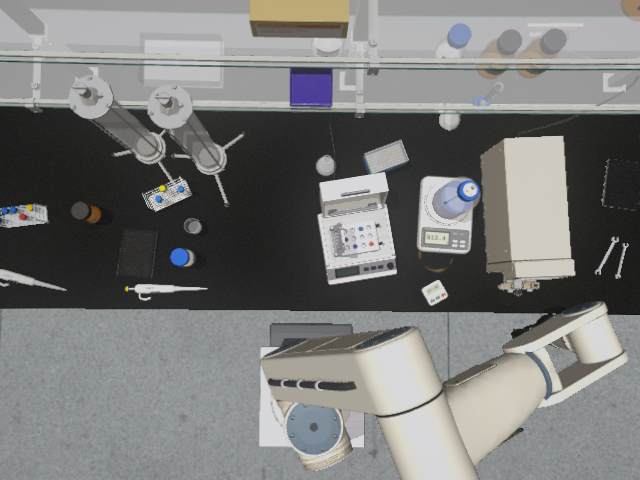

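```bash
python3 - <<'E'
import cv2
a=cv2.imread('pics/top0.png')[160:300,300:420]; cv2.imwrite('pics/topz.png',cv2.resize(a,None,fx=5,fy=5,interpolation=cv2.INTER_CUBIC)[:600*2][:, :800] if 0 else cv2.resize(a,(514,600),interpolation=cv2.INTER_CUBIC))
a=cv2.imread('pics/side0.png')[130:280,230:390]; cv2.imwrite('pics/sidez.png',cv2.resize(a,(640,600),interpolation=cv2.INTER_CUBIC))
E
```

```text
(no output)
```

View pics/topz.png

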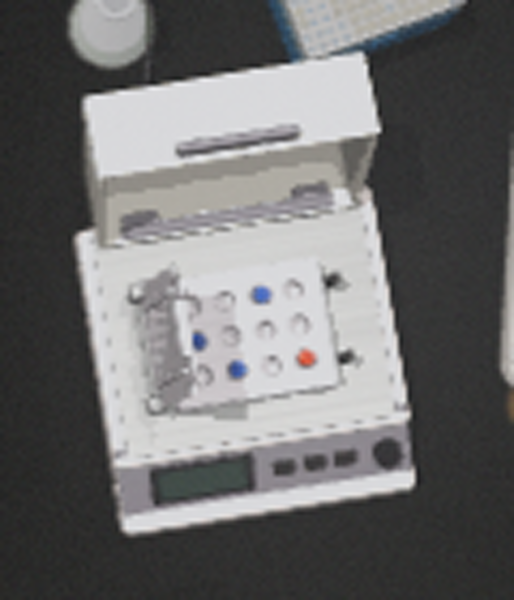

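View pics/sidez.png

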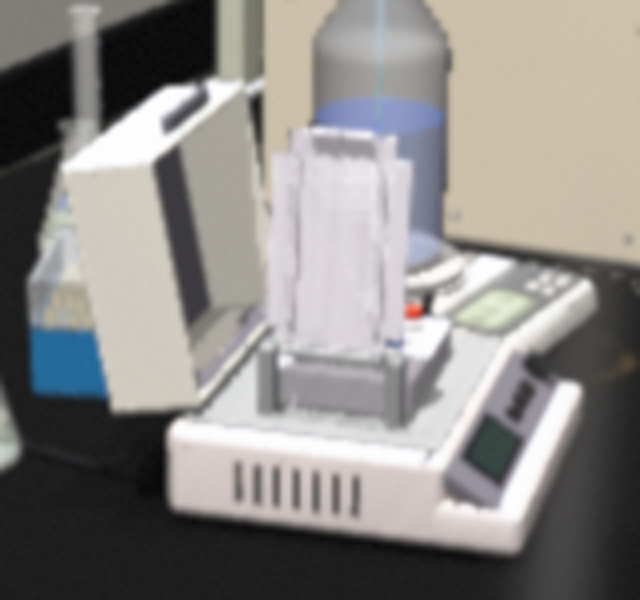

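```bash
cat > fit.py <<'E'
from h import *
from scipy.optimize import least_squares
top=r.get_image('top'); side=r.get_image('side')
T=lambda u,v:(300+u*120/514,160+v*140/600); S=lambda u,v:(230+u/4,130+v/4)
def model(p,k,q):
    x,y,w,a,b=p
    q=np.array(q,float)
    if k=='hood': L,yy,H=q; q=np.array([.088-L*np.cos(a)+H*np.sin(a),yy,.075+L*np.sin(a)+H*np.cos(a)])
    if k=='flap': xx,d,t=q; q=np.array([xx,.070-d*np.cos(b)+t*np.sin(b),.1065+d*np.sin(b)+t*np.cos(b)])
    c,s=np.cos(w),np.sin(w)
    return np.array([x+c*q[0]-s*q[1],y+s*q[0]+c*q[1],q[2]])
D=[('t','',(.050,-.056,.088),T(322,262)),('t','',(-.040,-.056,.088),T(342,383)),
('t','',(.1075,.106,.066),T(78,232)),
('t','hood',(.150,.092,.05),T(83,98)),('t','hood',(.150,-.092,.05),T(365,55)),
('s','',(-.1075,.106,0),S(520,552)),('s','',(.1075,.106,0),S(172,514)),('s','',(.1075,.106,.066),S(170,428)),
('s','hood',(.150,.092,.05),S(66,165)),('s','hood',(.150,-.092,.05),S(205,85)),
('s','flap',(.037,.132,0),S(293,133)),('s','flap',(-.027,.132,0),S(397,140))]
def res(p): return np.concatenate([proj(top if c=='t' else side,model(p,k,q))[0]-z for c,k,q,z in D])
f=least_squares(res,[.5,-.12,-.15,1.7,1.57],loss='soft_l1')
if __name__=='__main__':
    print(f.x.round(4)); print(res(f.x).reshape(-1,2).round(1))
    for n,k,q in [('hoodedge','hood',(.15,0,.05)),('flapedge','flap',(.005,.132,0)),('hinge','flap',(.005,0,0))]: print(n,model(f.x,k,q).round(4))
E
python3 fit.py
```

```text
[ 0.4701 -0.1354  0.196   1.7647  1.6084]
[[ 0.2 -0.2]
 [ 1.4  1.4]
 [-0.3 -1.4]
 [ 0.6  1.8]
 [ 0.3 -0.3]
 [-0.8  2.6]
 [-1.3  1.5]
 [-1.3 -2. ]
 [ 1.5  0.6]
 [-9.2  0.8]
 [ 0.5  0.3]
 [ 1.9  0.8]]
hoodedge [ 0.6329 -0.103   0.2126]
flapedge [ 0.4604 -0.0609  0.2384]
hinge [ 0.4614 -0.0657  0.1065]
```

```bash
sed -i 's/S(205,85)/S(240,82)/' fit.py; python3 fit.py
```

```text
[ 0.4703 -0.1354  0.1966  1.762   1.6083]
[[  0.3  -0.3]
 [  1.4   1.3]
 [ -0.3  -1.4]
 [  0.6   1.9]
 [  0.3  -0.3]
 [ -0.8   2.6]
 [ -1.4   1.5]
 [ -1.3  -2. ]
 [  1.6   0.5]
 [-17.9   1.5]
 [  0.4   0.3]
 [  1.8   0.8]]
hoodedge [ 0.6327 -0.1031  0.2128]
flapedge [ 0.4605 -0.0609  0.2384]
hinge [ 0.4615 -0.0658  0.1065]
```

Emit:
{"api": "move_arm", "payload": {"commands": [[[0.05, 0.1, 0.35], [0, 0, -0.031], 1], [[0.05, 0.1, 0.35], [0, 0, -0.031], 1], [[0.1, 0.3, 0.2], [0, 0, 0], 1], [[0.1, 0.35, 0.15], [0, 0, 0], 1], [[0.15, 0.37, 0.1], [0, 0, 0], 1], [[0.15, 0.37, 0], [0, 0, 0], 1], [[0.15, 0.37, 0], [0, 0, 0], 1], [[0.12, 0.37, 0], [0, 0, 0], 1]]}}

```text
time_s: 1.97
tool_pos: [0.3262, -0.343, 0.3467]
tool_rot: [3.126, 0.308, 0.001]
contact_force: [1.3, 1.0, 0.3]
width: -0.001
```

Emit:
{"api": "move_arm", "payload": {"commands": [[[0.14, 0.36, 0], [0, 0, 0], 1], [[0.14, 0.36, 0], [0, 0, 0], 1], [[0.14, 0.36, 0], [0, 0, 0], 1], [[0.14, 0.36, 0], [0, 0, 0], 1], [[0.14, 0.36, 0], [0, 0, 0], 1], [[0.14, 0.36, 0], [0, 0, 0], 1], [[0.14, 0.36, 0], [0, 0, 0], 1], [[0.14, 0.36, 0], [0, 0, 0], 1]]}}

```text
time_s: 2.63
tool_pos: [0.4379, -0.0547, 0.3467]
tool_rot: [3.126, 0.309, 0.001]
contact_force: [0.9, -0.2, -0.2]
width: 0.005
```

Emit:
{"api": "move_arm", "payload": {"commands": [[[0.15, 0.4, 0], [0, 0, 0], 1], [[0, 0.2, -0.1], [0, 0, 0], 1], [[0, 0, 0], [0, 0, 0], 1]]}}

```text
time_s: 2.88
tool_pos: [0.4521, 0.0059, 0.335]
tool_rot: [-3.124, -0.314, 0.002]
contact_force: [-0.3, 0.4, 0.2]
width: -0.001
```

```bash
cat >> h.py <<'E'
def wpose(im):
    s=r.read_state(); R=cv2.Rodrigues(np.array(s['tool_rot']))[0]
    T=np.eye(4);T[:3,:3]=R;T[:3,3]=s['tool_pos']
    C=T@np.array(im['tool_from_camera']); im['rotation']=C[:3,:3]; im['xyz']=C[:3,3]; return im
E
python3 - <<'E'
from h import *
im=wpose(snap('wrist','w1.png'));
for n in ['hold_down_hinge','hold_down_edge','hood_edge','sample_0_mid','heater']:
    for d in r.search_frame(n,'wrist')[:4]: print(n,round(d['conf'],2),toW(im,d['xyz']).round(3))
snap('side','s1.png')
from fit import f,model
for k,q in [('flap',(.037,.132,0)),('flap',(-.027,.132,0)),('',(-.04,-.056,.088)),('',(.05,-.056,.088)),('',(-.1075,.106,.066)),('',(.1075,.106,.066))]: print(q,proj(im,model(f.x,k,q)).round())
E
```

```text
hold_down_hinge 0.83 [ 0.469 -0.067  0.192]
hold_down_edge 0.71 [ 0.476 -0.069  0.196]
hood_edge 0.88 [ 0.604 -0.109  0.209]
sample_0_mid 0.56 [ 0.504 -0.136  0.098]
heater 0.56 [ 0.577 -0.101  0.13 ]
(0.037, 0.132, 0) [[414. 207.]]
(-0.027, 0.132, 0) [[407. 291.]]
(-0.04, -0.056, 0.088) [[485. 251.]]
(0.05, -0.056, 0.088) [[495. 174.]]
(-0.1075, 0.106, 0.066) [[346. 295.]]
(0.1075, 0.106, 0.066) [[351. 120.]]
```

View pics/w1.png

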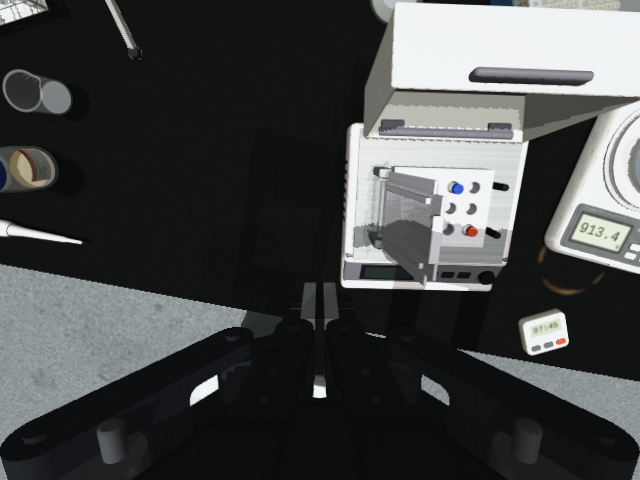

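View pics/s1.png

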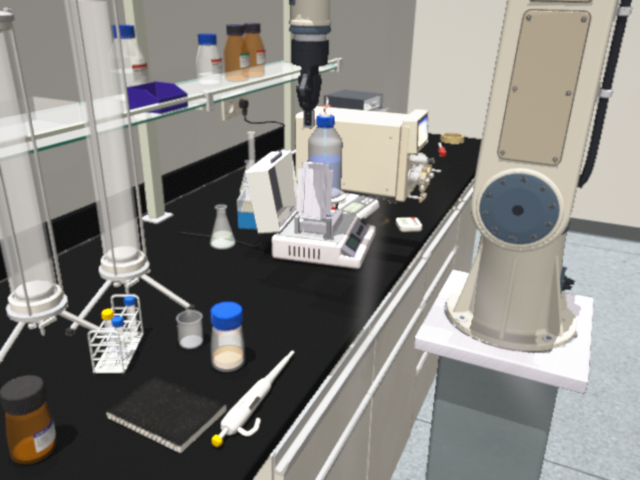

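```bash
python3 - <<'E'
import cv2
a=cv2.imread('pics/w1.png')[100:300,330:560]; cv2.imwrite('pics/w1z.png',cv2.resize(a,(690,600),interpolation=cv2.INTER_CUBIC))
E
```

```text
(no output)
```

View pics/w1z.png

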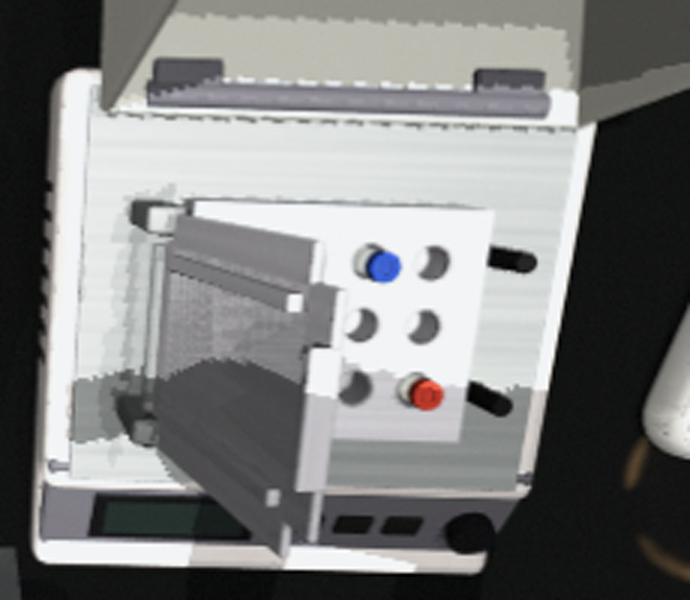

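```bash
cat > fit2.py <<'E'
from fit import *
import pickle,sys
im=wpose(r.get_image('wrist'))
W=lambda u,v:(330+u/3,100+v/3)
D2=[d for d in D if d[3]!=S(240,82) and d[1]!='flap']
D2+=[('w','flap',(.037,.132,0),W(344,288)),('w','flap',(-.027,.132,0),W(318,540)),
('w','',(.05,-.056,.088),W(492,210)),('w','',(-.04,-.056,.088),W(460,441)),
('s','flap',(.037,.132,0),S(293,133)),('s','flap',(-.027,.132,0),S(397,140))]
I={'t':top,'s':side,'w':im}
def res2(p): return np.concatenate([proj(I[c],model(p,k,q))[0]-z for c,k,q,z in D2])
f2=least_squares(res2,f.x,loss='soft_l1')
print(f2.x.round(4)); print(res2(f2.x).reshape(-1,2).round(1))
for n,k,q in [('hoodedge','hood',(.15,0,.05)),('flapedge','flap',(.005,.132,0)),('hinge','flap',(.005,0,0))]: print(n,model(f2.x,k,q).round(4))
np.save('pose.npy',f2.x)
E
python3 fit2.py
```

```text
[ 0.4757 -0.1343  0.1864  1.7459  1.4236]
[[ 0.1 -1.9]
 [ 0.9 -0.3]
 [-0.3 -3.6]
 [ 0.9  0.2]
 [ 0.8 -1.3]
 [-3.7  2.5]
 [-3.8  1. ]
 [-3.8 -2.5]
 [ 0.1 -0.3]
 [ 0.1  1.7]
 [-0.3  2.3]
 [-0.3 -0.9]
 [-0.4 -0.6]
 [ 0.6 -2.2]
 [ 1.5 -1.7]]
hoodedge [ 0.6362 -0.104   0.214 ]
flapedge [ 0.4712 -0.0836  0.2371]
hinge [ 0.4676 -0.0646  0.1065]
```

Emit:
{"api": "move_arm", "payload": {"commands": [[[0, 0, -0.35], [0, 0, 0], 1], [[0, 0, -0.35], [0, 0, 0], 1], [[0, 0, -0.35], [0, 0, 0], 1], [[0, 0, -0.24], [0, 0, 0], 1], [[0.05, -0.25, 0], [0, 0, 0], 1], [[0.05, -0.2, 0], [0, 0, 0], 1], [[0, 0, 0], [0, 0, 0], 1]]}}

```text
time_s: 4.07
tool_pos: [0.463, -0.0449, 0.2069]
tool_rot: [3.126, 0.307, -0.0]
contact_force: [0.8, -0.1, -0.3]
width: -0.0
```

```bash
cat > st.py <<'E'
from h import *
p=np.load('pose.npy'); s=r.read_state(); t=s['tool_pos']
c,sn=np.cos(p[2]),np.sin(p[2]); d=t[:2]-p[:2]
print(s['time_s'],'heater',[round(1000*v,1) for v in (c*d[0]+sn*d[1],-sn*d[0]+c*d[1],t[2])],s['contact_force'].round(1))
E
python3 st.py; python3 -c "
from h import *
im=snap('side'); a=im['pixels'][50:280,230:390,::-1]; cv2.imwrite('pics/s2.png',cv2.resize(a,(417,600),interpolation=cv2.INTER_CUBIC))
snap('wrist','w2.png')"
```

```text
4.0667 heater [np.float64(4.1), np.float64(90.2), np.float64(206.9)] [ 0.8 -0.1 -0.3]
```

View pics/w2.png

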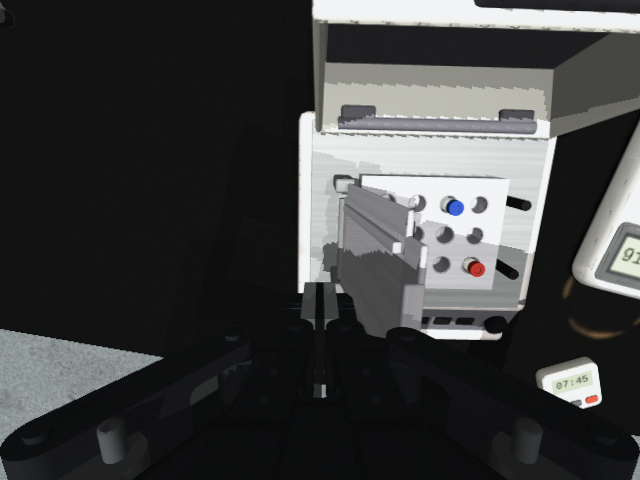

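View pics/s2.png

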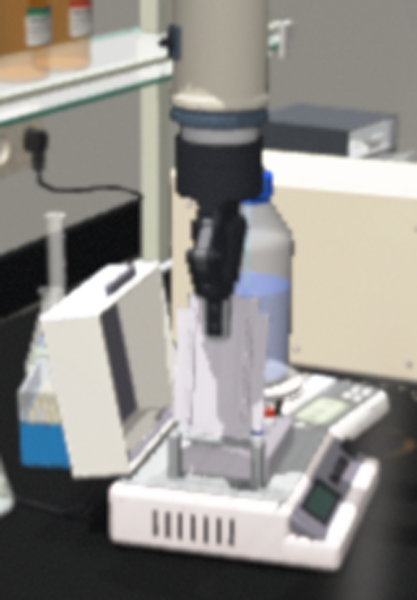

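Emit:
{"api": "move_arm", "payload": {"commands": [[[0.037, -0.197, 0], [0, 0, 0], 1], [[0.02, -0.1, -0.03], [0, 0, 0], 1], [[0.02, -0.1, -0.04], [0, 0, 0], 1], [[0.017, -0.09, -0.04], [0, 0, 0], 1], [[0.017, -0.09, -0.05], [0, 0, 0], 1], [[0.015, -0.08, -0.06], [0, 0, 0], 1], [[0.015, -0.08, -0.06], [0, 0, 0], 1]]}}

```text
time_s: 4.75
tool_pos: [0.4764, -0.117, 0.1786]
tool_rot: [-3.126, -0.309, 0.0]
contact_force: [0.1, 0.3, 0.6]
width: 0.001
```

```bash
python3 st.py; python3 -c "
from h import *
snap('wrist','w3.png')"
```

```text
4.75 heater [np.float64(4.0), np.float64(16.9), np.float64(178.6)] [0.1 0.3 0.6]
```

View pics/w3.png

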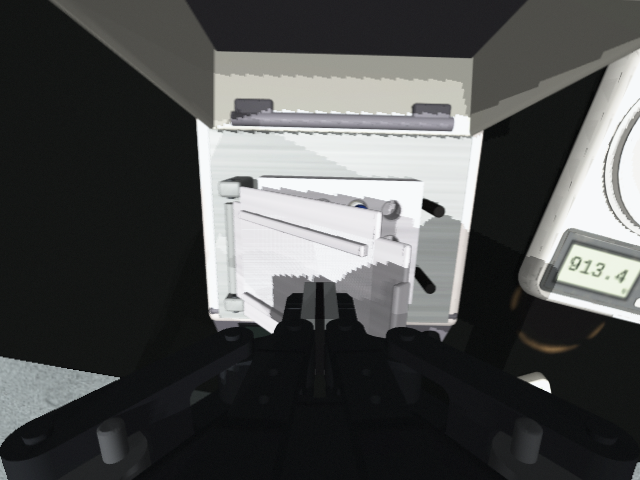

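Emit:
{"api": "move_arm", "payload": {"commands": [[[0.013, -0.07, -0.075], [0, 0, 0], 1], [[0.013, -0.07, -0.075], [0, 0, 0], 1], [[0.01, -0.05, -0.085], [0, 0, 0], 1], [[0.01, -0.05, -0.09], [0, 0, 0], 1], [[0.006, -0.03, -0.09], [0, 0, 0], 1], [[0.006, -0.03, -0.09], [0, 0, 0], 1], [[0.003, -0.01, -0.1], [0, 0, 0], 1], [[0, 0, 0], [0, 0, 0], 1]]}}

```text
time_s: 5.47
tool_pos: [0.4814, -0.1471, 0.1167]
tool_rot: [-3.125, -0.309, 0.004]
contact_force: [-0.1, -0.2, -0.8]
width: 0.003
```

Emit:
{"api": "move_arm", "payload": {"commands": [[[0.002, -0.01, -0.05], [0, 0, 0], 1], [[0, 0, -0.03], [0, 0, 0], 1], [[0, 0, -0.02], [0, 0, 0], 1], [[0, 0, 0], [0, 0, 0], 1]]}}

```text
time_s: 5.8
tool_pos: [0.4826, -0.1482, 0.1086]
tool_rot: [-3.126, -0.309, 0.0]
contact_force: [0.4, 0.3, -0.6]
width: -0.001
```

Emit:
{"api": "move_arm", "payload": {"commands": [[[0, 0, -0.02], [0, 0, 0], 1], [[0, 0, 0], [0, 0, 0], 1]]}}

```text
time_s: 5.97
tool_pos: [0.483, -0.1483, 0.1078]
tool_rot: [3.126, 0.309, 0.001]
contact_force: [-3.8, 0.8, 10.4]
width: -0.003
```

Emit:
{"api": "move_arm", "payload": {"commands": [[[0, 0, -0.015], [0, 0, 0], 1], [[0, 0, 0], [0, 0, 0], 1]]}}

```text
time_s: 6.13
tool_pos: [0.4831, -0.1483, 0.1073]
tool_rot: [3.126, 0.309, 0.001]
contact_force: [-7.2, 3.3, 25.6]
width: -0.001
```

Emit:
{"api": "move_arm", "payload": {"commands": [[[0, 0, 0.3], [0, 0, 0], 1], [[0, 0, 0.4], [0, 0, 0], 1], [[0, 0, 0.4], [0, 0, 0], 1], [[0, 0, 0.4], [0, 0, 0], 1], [[0, 0, 0.4], [0, 0, 0], 1], [[0, 0, 0.3], [0, 0, 0], 1], [[0, 0, 0], [0, 0, 0], 1]]}}

```text
time_s: 6.72
tool_pos: [0.4855, -0.1491, 0.3324]
tool_rot: [3.122, 0.309, 0.016]
contact_force: [0.0, -0.9, 0.6]
width: -0.001
```

```bash
python3 st.py; python3 -c "
from h import *
im=wpose(snap('wrist','w4.png'))
from fit import model
p=np.load('pose.npy');p[4]=0
for k,q in [('flap',(.037,.132,.0015)),('flap',(-.027,.132,.0015)),('hood',(.15,.092,.05)),('hood',(.15,-.092,.05)),('hood',(.162,0,.05)),('',(.199,0,.194))]: print(k,q,proj(im,model(p,k,q)).round())
"
```

```text
6.7167 heater [np.float64(6.9), np.float64(-16.4), np.float64(332.4)] [ 0.  -0.9  0.6]
flap (0.037, 0.132, 0.0015) [[363. 186.]]
flap (-0.027, 0.132, 0.0015) [[361. 245.]]
hood (0.15, 0.092, 0.05) [[160.   7.]]
hood (0.15, -0.092, 0.05) [[437.  11.]]
hood (0.162, 0, 0.05) [[297.  -3.]]
 (0.199, 0, 0.194) [[300. -38.]]
```

View pics/w4.png

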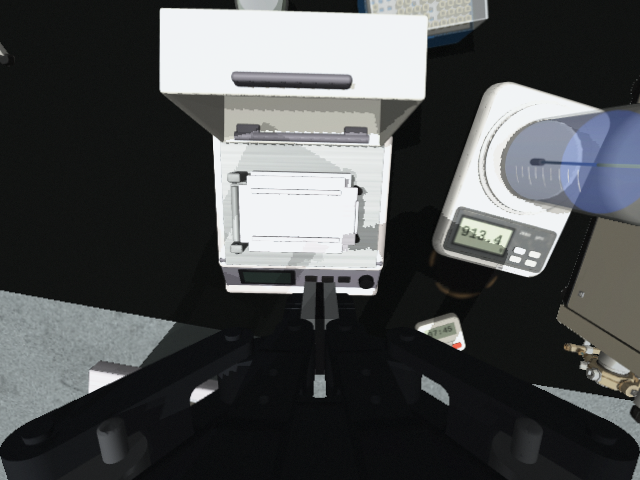

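Emit:
{"api": "move_arm", "payload": {"commands": [[[0.37, 0.1, 0], [0, 0, 0], 1], [[0.37, 0.1, 0], [0, 0, 0], 1], [[0.37, 0.1, 0], [0, 0, 0], 1], [[0.37, 0.1, 0], [0, 0, 0], 1], [[0.37, 0.1, 0], [0, 0, 0], 1], [[0, 0, 0], [0, 0, 0], 1]]}}

```text
time_s: 7.37
tool_pos: [0.6719, -0.0961, 0.321]
tool_rot: [-3.124, -0.312, 0.003]
contact_force: [-2.0, 0.4, 0.0]
width: -0.002
```

```bash
python3 st.py; python3 -c "
from h import *
snap('wrist','w5.png');im=snap('side'); a=im['pixels'][50:280,180:390,::-1]; cv2.imwrite('pics/s5.png',cv2.resize(a,(548,600),interpolation=cv2.INTER_CUBIC))"
```

```text
7.3667 heater [np.float64(200.0), np.float64(1.2), np.float64(321.0)] [-2.   0.4  0. ]
```

View pics/w5.png

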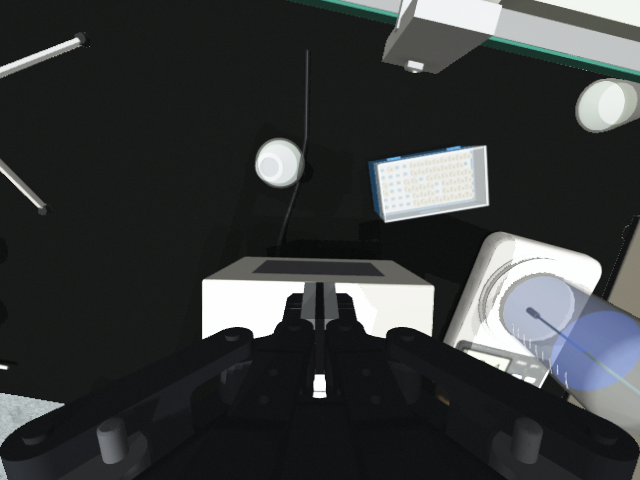

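View pics/s5.png

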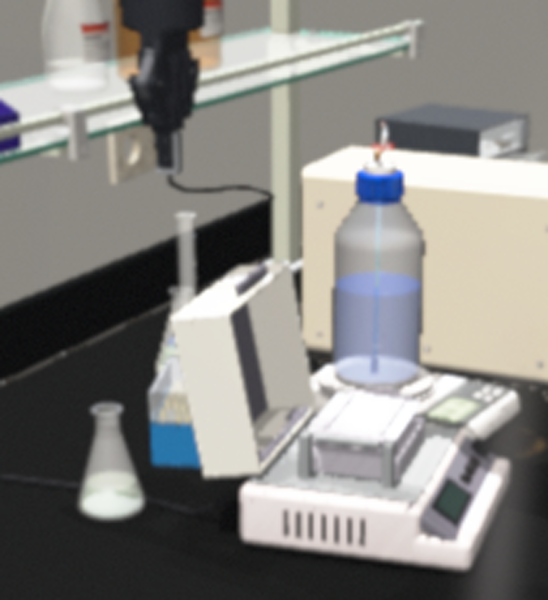

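```bash
python3 -c "
from h import *
im=wpose(snap('wrist'))
from fit import model
p=np.load('pose.npy')
for k,q in [('hood',(.15,.092,.05)),('hood',(.15,-.092,.05)),('hood',(.15,0,.05)),('',(.200,0,.194)),('',(.189,0,.21)),('hood',(0.,.092,.05)),('hood',(0.,-.092,.05))]: print(k,q,proj(im,model(p,k,q)).round())
"
```

```text
hood (0.15, 0.092, 0.05) [[202. 277.]]
hood (0.15, -0.092, 0.05) [[438. 280.]]
hood (0.15, 0, 0.05) [[320. 279.]]
 (0.2, 0, 0.194) [[321. 227.]]
 (0.189, 0, 0.21) [[321. 246.]]
hood (0.0, 0.092, 0.05) [[244. 253.]]
hood (0.0, -0.092, 0.05) [[395. 255.]]
```

Emit:
{"api": "move_arm", "payload": {"commands": [[[0, 0, -0.35], [0, 0, 0], 1], [[0, 0, -0.35], [0, 0, 0], 1], [[0, 0, -0.35], [0, 0, 0], 1], [[0, 0, -0.22], [0, 0, 0], 1], [[0, 0, 0], [0, 0, 0], 1], [[0, 0, 0], [0, 0, 0], 1]]}}

```text
time_s: 8.12
tool_pos: [0.6664, -0.0987, 0.198]
tool_rot: [-3.126, -0.308, 0.003]
contact_force: [-0.3, 0.7, -0.1]
width: 0.001
```

```bash
python3 st.py
```

```text
8.1167 heater [np.float64(194.0), np.float64(-0.3), np.float64(198.0)] [-0.3  0.7 -0.1]
```

Emit:
{"api": "move_arm", "payload": {"commands": [[[-0.1, -0.02, -0.03], [0, 0, 0], 1], [[-0.147, -0.028, 0.04], [0, 0, 0], 1], [[-0.1, -0.02, 0.03], [0, 0, 0], 1], [[-0.1, -0.02, 0.04], [0, 0, 0], 1], [[-0.118, -0.022, 0.03], [0, 0, 0], 1], [[-0.108, -0.02, 0.03], [0, 0, 0], 1], [[0, 0, 0], [0, 0, 0], 1]]}}

```text
time_s: 8.7
tool_pos: [0.5995, -0.112, 0.2147]
tool_rot: [3.125, 0.308, 0.003]
contact_force: [-0.2, -0.6, 0.9]
width: -0.001
```

```bash
python3 st.py;python3 -c "
from h import *
im=snap('side'); a=im['pixels'][50:280,180:390,::-1]; cv2.imwrite('pics/s6.png',cv2.resize(a,(548,600),interpolation=cv2.INTER_CUBIC))"
```

```text
8.7 heater [np.float64(125.8), np.float64(-1.0), np.float64(214.7)] [-0.2 -0.6  0.9]
```

View pics/s6.png

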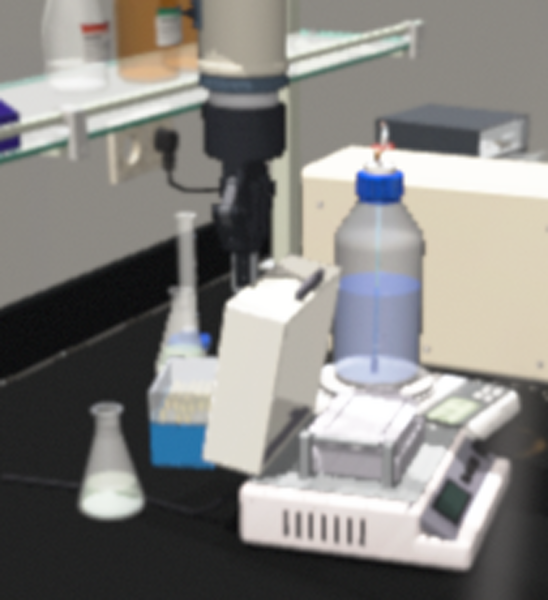

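Emit:
{"api": "move_arm", "payload": {"commands": [[[-0.138, -0.026, 0], [0, 0, 0], 1], [[-0.138, -0.026, -0.02], [0, 0, 0], 1], [[-0.135, -0.025, -0.01], [0, 0, 0], 1], [[-0.135, -0.025, -0.02], [0, 0, 0], 1], [[-0.13, -0.025, -0.04], [0, 0, 0], 1], [[-0.13, -0.025, -0.05], [0, 0, 0], 1], [[-0.12, -0.023, -0.06], [0, 0, 0], 1], [[-0.12, -0.023, -0.075], [0, 0, 0], 1]]}}

```text
time_s: 9.42
tool_pos: [0.4955, -0.1311, 0.1849]
tool_rot: [-3.126, -0.309, -0.0]
contact_force: [2.5, 1.2, 0.2]
width: 0.004
```

```bash
python3 st.py;python3 -c "
from h import *
im=snap('side'); a=im['pixels'][50:280,180:390,::-1]; cv2.imwrite('pics/s7.png',cv2.resize(a,(548,600),interpolation=cv2.INTER_CUBIC))"
```

```text
9.4167 heater [np.float64(20.1), np.float64(-0.6), np.float64(184.9)] [2.5 1.2 0.2]
```

View pics/s7.png

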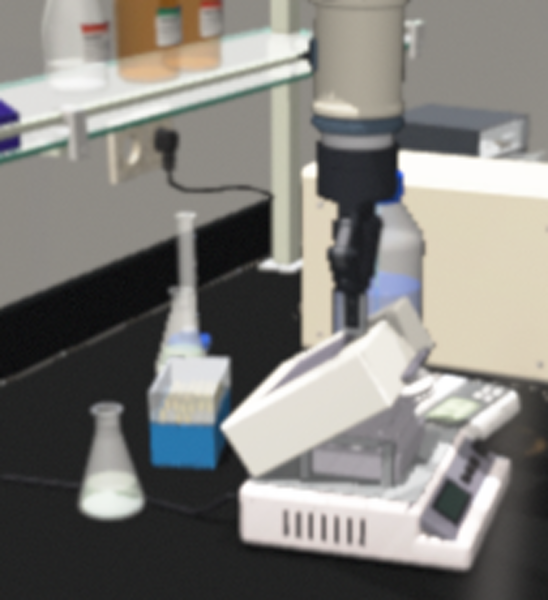

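Emit:
{"api": "move_arm", "payload": {"commands": [[[-0.105, -0.02, -0.08], [0, 0, 0], 1], [[-0.105, -0.02, -0.085], [0, 0, 0], 1], [[-0.085, -0.016, -0.1], [0, 0, 0], 1], [[-0.085, -0.016, -0.1], [0, 0, 0], 1], [[-0.06, -0.012, -0.1], [0, 0, 0], 1], [[-0.06, -0.012, -0.08], [0, 0, 0], 1], [[0, 0, -0.03], [0, 0, 0], 1], [[0, 0, 0], [0, 0, 0], 1]]}}

```text
time_s: 10.13
tool_pos: [0.4452, -0.1407, 0.1266]
tool_rot: [-3.126, -0.309, 0.003]
contact_force: [-0.1, 0.2, 0.9]
width: 0.001
```

Emit:
{"api": "move_arm", "payload": {"commands": [[[0, 0, -0.02], [0, 0, 0], 1], [[0, 0, -0.01], [0, 0, 0], 1], [[0, 0, 0], [0, 0, 0], 1]]}}

```text
time_s: 10.38
tool_pos: [0.4462, -0.1408, 0.125]
tool_rot: [3.126, 0.309, 0.0]
contact_force: [-2.9, -0.7, 6.4]
width: 0.003
```

Emit:
{"api": "move_arm", "payload": {"commands": [[[0, 0, -0.015], [0, 0, 0], 1], [[0, 0, -0.005], [0, 0, 0], 1], [[0, 0, 0], [0, 0, 0], 1]]}}

```text
time_s: 10.63
tool_pos: [0.4463, -0.1409, 0.1247]
tool_rot: [3.126, 0.31, 0.0]
contact_force: [-10.3, 1.3, 32.0]
width: 0.003
```

Emit:
{"api": "move_arm", "payload": {"commands": [[[0, 0, 0.3], [0, 0, 0], 1], [[0, 0, 0.4], [0, 0, 0], 1], [[0, 0, 0.4], [0, 0, 0], 1], [[0, 0, 0.4], [0, 0, 0], 1], [[0, 0, 0.4], [0, 0, 0], 1], [[-0.3, 0, 0], [0, 0, 0], 1], [[-0.3, 0, 0], [0, 0, 0], 1], [[0, 0, 0], [0, 0, 0], 1]]}}

```text
time_s: 11.3
tool_pos: [0.3823, -0.1403, 0.3131]
tool_rot: [3.126, 0.309, -0.001]
contact_force: [0.6, 0.8, -0.3]
width: 0.002
```

```bash
python3 st.py;python3 -c "
from h import *
im=snap('side'); a=im['pixels'][130:280,230:390,::-1]; cv2.imwrite('pics/s8.png',cv2.resize(a,(640,600),interpolation=cv2.INTER_CUBIC))
w=wpose(snap('wrist','w8.png'));snap('top','t8.png')
from fit import model
p=np.load('pose.npy');p[3]=0
for q in [(.15,.092,.05),(.15,-.092,.05),(0,.092,.05)]: P=model(p,'hood',q);print(proj(w,P).round(),(proj(im,P)-[230,130])*4)
"
```

```text
11.3 heater [np.float64(-92.9), np.float64(11.4), np.float64(313.1)] [ 0.6  0.8 -0.3]
[[235. 191.]] [[441.23477898 346.78104206]]
[[426. 193.]] [[500.78220884 247.55796442]]
[[226.  14.]] [[192.14270246 320.62282555]]
```

View pics/s8.png

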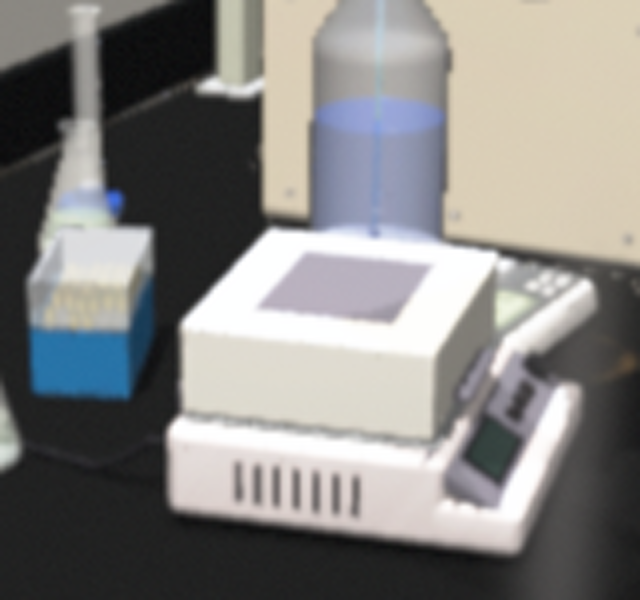

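View pics/w8.png

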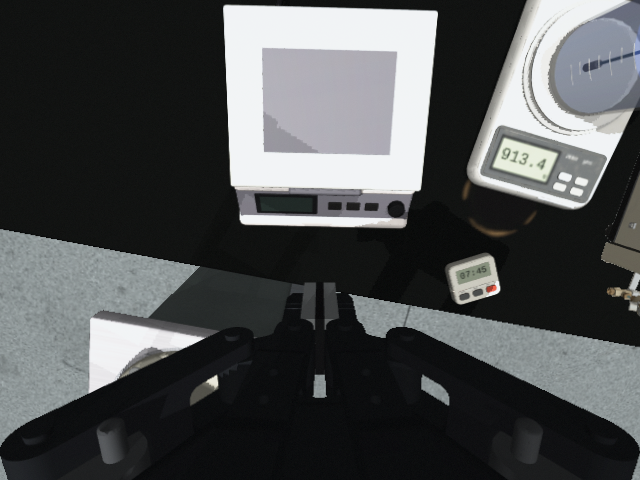

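View pics/t8.png

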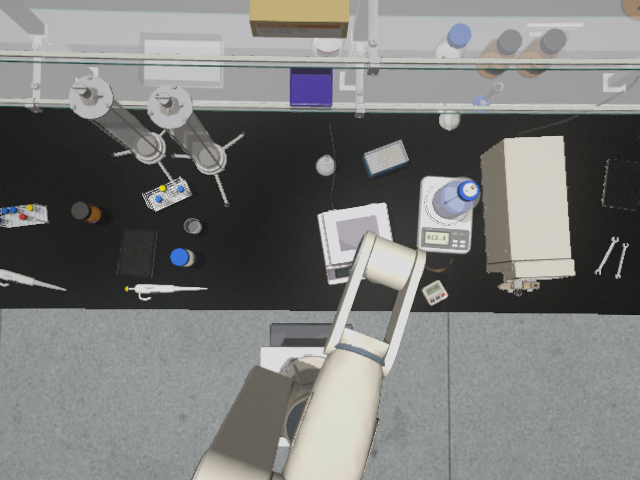

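The hood is down on the deck. Its front corners in the wrist view are at about (232,187) and (421,190), and a shut hood should show them at (235,191) and (426,193). The bystanders have not moved, and the robot is clear of everything.

```bash
python3 -c "
from station import r
print(r.finish_job())"
```

```text
the job is handed in; nothing more can be done
None
```

I pushed the hold-down flap flat over the vial caps first, then pushed the hood over from behind and down until it was fully shut. I used only the closed fingertips. The job was handed in at about 11.5 s on the robot clock, and no verdict was reported.

**Flap:** It stopped at z ≈ 0.1075 m (nominal 0.108), with 26 N of reaction force when pressed. The wrist picture before closing the hood showed it flat.

**Hood:** It stopped at z ≈ 0.125 m, which matches the nominal shut height. The reaction force was 32 N when pressed. In the last pictures its corners were within about 5 pixels of where a shut hood should appear, and the seam to the deck was even.

**Rest of the bench:** The timer, reagent bottle, balance and flask look unmoved in the top view. The arm is raised clear and touching nothing.

**What did not agree or could not be checked:**
- **Flap angle:** My first estimate, from the top and side cameras, was 1.61 rad. Adding the wrist picture gave 1.42, and I used that.
- **Heater position:** The position fit disagreed with the pictures by up to about 4 pixels.
- **Vials:** They are hidden under the flap and hood, so I could not check them directly at the end. The flap had seated flat over them.

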